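Unlock the battery dock and store the pack

TASK

Slide the safety tab on the charging dock all the way aside first, then lift the latch bar and throw it back past upright, and leave both like that. Lift the battery pack out of the dock by its narrow ends, stand it on the open bench and let go, then take it again by its two broad ribbed faces and set it gently, upright and fully home, in the storage cradle, whose tall walls cover its ends. Never drop the pack, and leave the other things where they are.

Things in the scene. Friction and masses are not known exactly. Their poses are not given: they have to be found in the camera images.
- dock: Fixed charging dock, base 136 x 128 x 6 mm. Origin on the bench under the middle of the pack's bay; x from front (bar handle) to back (hinge), y to the safety tab's side. 12 mm walls centred at x = -28 and +28 mm, tops at z = 55, cover the pack's broad faces; its end faces (+-y) are free but for lips at y = +-31 to 36, top z = 14 mm. Hinge cheeks at x = 37 to 57, top z = 76 mm.
- safety_tab (a joint): Slide of the safety tab in m, 0 to 0.028: grows as the tab is moved in the dock's +y direction. At 0 to 0.003 (start) its flat steel tongue lies across the top of the latch bar and blocks it; beyond 0.018 the bar is free. It moves with about 2 N and stays where it is left.
- tab_fin (a point): Middle of the safety tab's upright black fin, 12 mm thick (dock x), 22 long (dock y), 29 tall; 92 mm above the bench, fin top at 105, steel tongue's top at 77 mm. Moves with the tab, axes as the dock's. Pinch or push it. Its pedestal spans dock x = -68 to -44, y = 12 to 78, top z = 71 mm; the bar guide's other side y = -21 to -11, top z = 68 mm.
- latch_bar (a joint): Angle of the latch bar in rad: 0 = level, shut across the pack's top; grows as its front end swings up and back; stop at 2.1. Nearly no resistance (0.08 kg bar); it falls shut below about 1.57 and falls back open to the stop beyond about 1.65.
- bar_grip (a point): Middle of the latch bar's grip end: aluminium, 14 mm wide (dock y), 46 long, 18 high, overhanging the dock's front, 66 mm above the bench when shut, 133 mm from the hinge axis; turns with the bar. It can be pinched across the 14 mm from above and turns between the pads as the bar swings.
- bar_hinge (a point): Hinge axis of the latch bar: 66 mm above the bench at the back of the dock, axis along the dock's y; axes as the dock's.
- pack_center (a point): Centre of the black battery pack, an upright block 40 mm (its x) x 58 (its y) x 50 tall (z), 0.2 to 0.4 kg; the two 58 mm wide faces (+-x) are ribbed. In the dock its axes are the dock's, its underside 6 mm and its top 56 mm above the bench. Either way round is the same.
- cradle_floor (a point): Fixed storage cradle: centre of its pocket floor, 5 mm above the bench. Pocket 68 mm along its x, 50 along its y: the pack's 58 mm length goes along x. End walls at x = +-34 to 42 mm, 56 wide, tops 59 mm above the bench (higher than the stored pack); at y = +-25 to 30 mm only lips, tops 10 mm above the bench. Outline 90 x 66 mm.
- flux_tin: Bystander: flat tin 53 mm wide, 22 mm high; origin at the centre of its underside.
- tape_black: Bystander: roll of tape 60 mm wide, 19 mm high; origin at the centre of its underside.
- spanner: Bystander: combination spanner 147 mm long (its y), 9 mm thick; origin at its underside.
- solder_spool: Bystander: spool 54 mm wide, 36 mm high; origin at the centre of its underside.
Things that resemble listed ones, but are neither listed nor needed, are in the scene too. Leave any orange or yellow look-alike of the part that bears pack_center alone.

How it is judged:
By the outcome, as a careful person would: the job done as asked, in the order asked, and still so for the second after the job is handed in, with the robot touching nothing.
It also fails if it takes over 72 s, if anything falls off the work surface, if the arm or the gripper's body presses on something with over 40 N, if the wrist force passes 120 N, or if a joint passes its speed limit or range.

ROBOT

A 6-joint arm with a two-finger parallel gripper is mounted at the origin on a cart in front of the work surface, level with it; the furniture and walls round the work are solid. World frame = base frame: x ahead of the robot, y to its left, z up, the work surface at z = 0. Lengths are in m, angles in rad, forces in N, time in s.
With the tool pointing down it reaches from about 0.25 to 0.725 m from the base axis. Payload 4 kg.
Tool frame: the origin (TCP) lies between the finger pads; the fingertips stand 25 mm ahead of it and the grasp point (between the pads) lies 6 mm ahead of it; z points along the fingers, y is the line along which they close (so a half turn about z gives the same grasp; the last joint's range is limited). The gripper opens to 85 mm and grips with 20 to 120 N. Pads are 22 mm wide; open, the fingers measure 114 mm over their backs; the gripper's body (76 mm by 85 mm) begins 54 mm behind the grasp point. The pads swing forward as they close: fully open they stand 13 mm farther back than shut.
Start: joints at [-1.274, 0.241, 0.005, 1.335, 0, 1.571], TCP at [0.146, -0.478, 0.256] pointing down, gripper open.
Joint ranges: [-2.72, 2.72], [-1.05, 1.87], [-1.09, 1.28], [-1.99, 2.15], [-1.42, 1.44], [-3.14, 3.14]. Speed limits (rad/s): [2.79, 2.79, 3.14, 3.14, 3.14, 3.14].

INTERFACE

Orientations are given as a unit quaternion [x, y, z, w].
In Python, from workcell import bot gives the robot as it stands. The module is installed in compiled form; this text tells all that it offers.
- The arm moves only by the shell command python3 -m pendant 'ROWS'. ROWS is JSON, one flat list of numbers, 7 for each row, row after row: the shift along the tool's x, y, z normalised to -1 to 1, where 1 is 0.5 m, then the turn, a rotation vector about the tool's x, y, z normalised to -1 to 1, where 1 is 180 degrees, then the opening, from 0 (shut) to 1 (fully open). In form: [tx, ty, tz, ax, ay, az, fingers, tx, ty, tz, ax, ay, az, fingers, ...]. A call has exactly 10 rows; each row is the pose to reach, as a shift and turn from the pose commanded when the call began, along the tool's axes at that moment, turning the shorter way round; what a row does not reach only later rows make up. A row lasts 1/12 s, in which the tool goes at most 41.7 mm and 7.16 degrees, less where a joint would pass 70% of its speed; a pose out of reach is approached as far as the arm can. A call with a number of a shift or a turn outside -1 to 1 is refused whole. A call with a gripper value outside its range is refused whole. The fingers move at their own pace and stop on an object; the grip force is fixed at half the most. Time passes only in rows, so rows that repeat a pose let the fingers close, or fill a call up. It gives the time, the measured TCP pose, the force, the opening and the grip force at its end, in the units of the state.
- bot.get_obs(): the state, without advancing time (a new reading comes with each control period).
- bot.camera(name): name is "scene" or "top" or "wrist"; returns a dict with "pixels" (420x560x3 uint8, red, green, blue), "mtx" (3x3 intrinsics, pixels), "cam_to_world" (4x4, takes a point from camera to world coordinates); the wrist camera has in their place "hand_eye" (4x4, takes a point from camera to tool coordinates, whose origin is the TCP and whose axes are the flange's). Camera axes: x right, y up, looking along -z (the intrinsics and any distortion apply to the point x, -y, -z); pixel columns grow to the right and rows downward; lengths in m; the calibration is good to about 2 mm. A picture is of the moment at which its call begins: read the wrist's pose just before it. There is no depth.
- bot.job_done(): hands the job in; it is judged then, once.
The state is a dict: "clock": time; "joint_pos": joint angles; "joint_vel": joint speeds; "tau": joint torques, N m; "eef_pos": TCP position; "tool_rot": TCP orientation; "ft_force": force on the tool from outside, world axes, zero at the start; "ft_torque": the same for the moment, N m; "grip_width": finger opening in m; "grasp_force": force on a finger pad.
Only numpy, scipy, OpenCV 4.12 (cv2) and the standard library are available. Lean on these libraries where they do the work, as an engineer would, in place of code of your own. Each camera call takes 0.05 s, during which the arm holds its last target. There are 200 camera calls.

## Working session

There is one attempt and no reset: what is moved stays moved. The work goes in short steps, Python scripts to look and compute and a shell command to move; the robot and the scene stay as the last step left them, time stands still between calls to the robot, and variables do not carry over. Pictures are saved under pics/ and viewed, at most 10 in all, crops included, and the job is handed in when it is done.

```bash
mkdir -p pics
python3 - <<'E'
from workcell import bot
import cv2,numpy as np,json
o=bot.get_obs();print({k:np.round(v,3).tolist() for k,v in o.items()})
for n in("top","scene"):
    c=bot.camera(n);cv2.imwrite(f"pics/{n}0.png",c["pixels"][...,::-1]);np.savez(f"{n}0.npz",**c);print(n,c.keys(),np.round(c["mtx"],2).tolist(),np.round(c["cam_to_world"],4).tolist())
E
```

```text
{'clock': 0.0, 'joint_pos': [-1.274, 0.241, 0.004, 1.335, 0.0, 1.571], 'joint_vel': [0.001, -0.002, 0.0, 0.0, 0.002, 0.001], 'tau': [-0.001, -37.232, 25.241, 0.017, -0.0, -0.0], 'eef_pos': [0.146, -0.478, 0.255], 'tool_rot': [0.989, 0.148, -0.0, -0.001], 'ft_force': [-0.43, -0.05, 0.166], 'ft_torque': [0.018, -0.015, -0.009], 'grasp_force': 0.0, 'grip_width': 0.085}
top dict_keys(['pixels', 'mtx', 'cam_to_world']) [[497.03, 0.0, 270.38], [0.0, 497.03, 201.55], [0.0, 0.0, 1.0]] [[-0.018, 0.9982, -0.0572, 0.4689], [-0.9996, -0.0168, 0.0211, -0.0164], [0.0202, 0.0575, 0.9981, 1.3198], [0.0, 0.0, 0.0, 1.0]]
scene dict_keys(['pixels', 'mtx', 'cam_to_world']) [[530.53, 0.0, 277.0], [0.0, 530.53, 207.63], [0.0, 0.0, 1.0]] [[0.8538, 0.2571, -0.4528, -0.1489], [-0.5206, 0.4293, -0.738, -1.1226], [0.0047, 0.8658, 0.5004, 0.8355], [0.0, 0.0, 0.0, 1.0]]
```

View pics/top0.png

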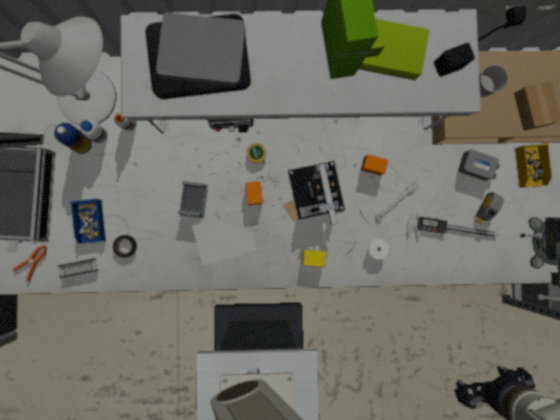

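View pics/scene0.png

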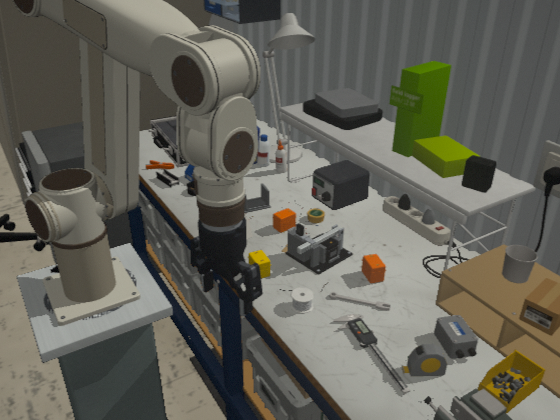

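```bash
cat > h.py <<'E'
import numpy as np,cv2
def ray(c,u,v,z):
    K=c["mtx"];T=c["cam_to_world"]
    d=T[:3,:3]@np.array([(u-K[0,2])/K[0,0],-(v-K[1,2])/K[1,1],-1]);p=T[:3,3]
    return p+d*(z-p[2])/d[2]
E
python3 - <<'E'
import cv2,numpy as np
from h import ray
a=cv2.imread("pics/top0.png");s=cv2.imread("pics/scene0.png")
t=cv2.resize(a[150:230,275:360],None,fx=5,fy=5,interpolation=2)
t2=cv2.resize(a[170:230,170:245],None,fx=5,fy=5,interpolation=2)
im=np.zeros((600,800,3),np.uint8);im[:400,:375]=t[:,:375]
im[:300,380:380+375]=t2
s2=cv2.resize(s[220:275,275:360],None,fx=5,fy=5,interpolation=2)
im[305:580,375:800]=s2
cv2.imwrite("pics/c0.png",im)
c=np.load("top0.npz")
for n,u,v,z in[("dock",316,189,.06),("cradle",194,199,.03),("orange",254,193,.05),("sheet",225,240,0),("yellow",314,258,.05),("tape",256,153,.02)]:print(n,ray(c,u,v,z).round(3))
E
```

```text
dock [ 0.571 -0.16   0.06 ]
cradle [0.553 0.154 0.03 ]
orange [ 0.564 -0.002  0.05 ]
sheet [0.445 0.077 0.   ]
yellow [ 0.396 -0.152  0.05 ]
tape [ 0.672 -0.008  0.02 ]
```

View pics/c0.png

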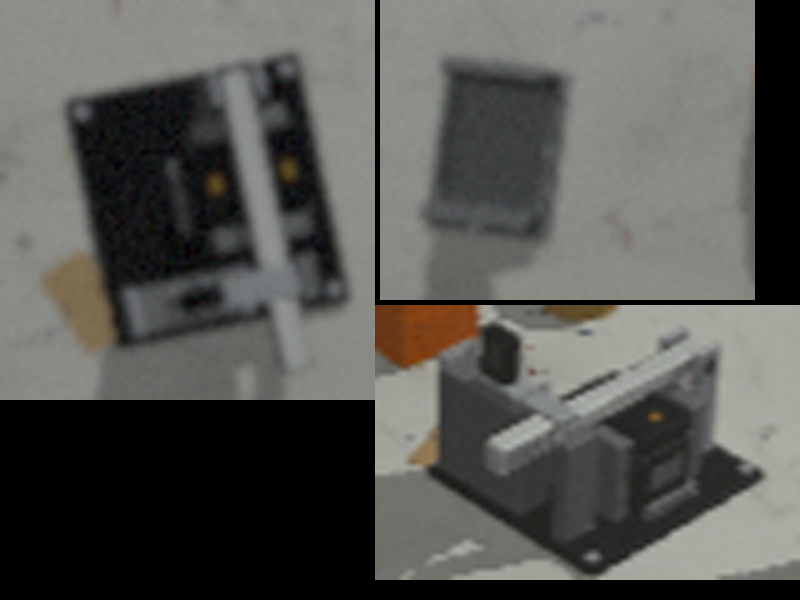

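Run:
```python
import numpy as np
from h import ray
c=np.load("top0.npz")
P=lambda u,v,z:ray(c,275+u/5,150+v/5,z)
f=P(293,365,.075);b=P(235,70,.075);d=(b-f)[:2];print("bar",f,b,np.hypot(*d),np.degrees(np.arctan2(d[1],d[0])))
f1=P(82,112,.008);f2=P(288,68,.008);f3=P(335,290,.008)
for p,q in((f1,f2),(f3,f2)):e=(q-p)[:2];print(np.hypot(*e),np.degrees(np.arctan2(e[1],e[0])))
print("fin",P(202,298,.105),"pack",(P(215,183,.056)+P(290,170,.056))/2, "base", (f1+f3)/2)
Q=lambda u,v,z:ray(c,170+(u-380)/5,170+v/5,z)
k=[Q(445,60,.059),Q(567,75,.059),Q(548,235,.059),Q(425,220,.059)];print("cradle",np.mean(k,0),k)
for p,q in((3,0),(2,1)):e=(k[q]-k[p])[:2];print(np.hypot(*e),np.degrees(np.arctan2(e[1],e[0])))
```

```text
bar [ 0.48364187 -0.20043579  0.075     ] [ 0.633      -0.17483222  0.075     ] 0.151536770295759 9.727326111803123
0.11242751187857218 -78.80404995250883
0.12074487297145393 10.494523716208926
fin [ 0.51688451 -0.15210703  0.105     ] pack [ 0.58056643 -0.18491875  0.056     ] base [ 0.57219193 -0.16752557  0.008     ]
cradle [0.54970132 0.15226752 0.059     ] [array([0.59456105, 0.17782088, 0.059     ]), array([0.58592207, 0.11612397, 0.059     ]), array([0.50482789, 0.1265842 , 0.059     ]), array([0.51349427, 0.18854105, 0.059     ])]
0.08177251727065026 -7.533012200168736
0.08176602575044213 -7.349924112506762
```

```bash
cat >> h.py <<'E'
from scipy.spatial.transform import Rotation as Rn
def go(p,yaw,o=None):
    "shift/turn to TCP p, tool down with tool x at world yaw (deg)"
    if o is None:
        from workcell import bot; o=bot.get_obs()
    R=Rn.from_quat(o["tool_rot"]);a=np.radians(yaw)
    G=Rn.from_matrix(np.array([[np.cos(a),np.sin(a),0],[np.sin(a),-np.cos(a),0],[0,0,-1]]))
    s=R.inv().apply(np.array(p)-o["eef_pos"])/.5;t=(R.inv()*G).as_rotvec()/np.pi
    print("rows:",s.round(4).tolist(),t.round(4).tolist())
def rel(o,dp):
    return Rn.from_quat(o["tool_rot"]).inv().apply(dp)/.5
def dock(pt,yaw=10.3,c=(.5805,-.185)):
    a=np.radians(yaw);return np.array([c[0]+np.cos(a)*pt[0]-np.sin(a)*pt[1],c[1]+np.sin(a)*pt[0]+np.cos(a)*pt[1],pt[2]])
E
python3 -c "
from h import *
go([.515,-.155,.23],100.3)"
```

```text
rows: [0.8943, -0.4012, 0.0518] [-0.0005, -0.0004, -0.4627]
```

```bash
python3 -m pendant '[0.894,-0.401,0.052,0,0,-0.463,1,0.894,-0.401,0.052,0,0,-0.463,1,0.894,-0.401,0.052,0,0,-0.463,1,0.894,-0.401,0.052,0,0,-0.463,1,0.894,-0.401,0.052,0,0,-0.463,1,0.894,-0.401,0.052,0,0,-0.463,1,0.894,-0.401,0.052,0,0,-0.463,1,0.894,-0.401,0.052,0,0,-0.463,1,0.894,-0.401,0.052,0,0,-0.463,1,0.894,-0.401,0.052,0,0,-0.463,1]'
python3 -c "
from h import *
go([.515,-.155,.23],100.3)"
```

```text
clock: 0.93
eef_pos: [0.4604, -0.2025, 0.2338]
tool_rot: [0.713, 0.701, -0.0, -0.0]
ft_force: [0.4, -1.3, 0.5]
grip_width: 0.0852
grasp_force: 0.0
rows: [0.0968, 0.1074, 0.0076] [-0.0002, -0.0, -0.0628]
```

```bash
python3 -m pendant '[0.09,0.1,0.008,0,0,-0.06,1,0.09,0.1,0.008,0,0,-0.06,1,0.09,0.1,0.008,0,0,-0.06,1,0.09,0.1,0.008,0,0,-0.06,1,0.09,0.1,0.008,0,0,-0.06,1,0.09,0.1,0.008,0,0,-0.06,1,0.09,0.1,0.008,0,0,-0.06,1,0.09,0.1,0.008,0,0,-0.06,1,0.09,0.1,0.008,0,0,-0.06,1,0.09,0.1,0.008,0,0,-0.06,1]'
cat >> h.py <<'E'
def wrist(name):
    from workcell import bot
    o=bot.get_obs();c=bot.camera("wrist");T=np.eye(4);T[:3,:3]=Rn.from_quat(o["tool_rot"]).as_matrix();T[:3,3]=o["eef_pos"]
    c={"pixels":c["pixels"],"mtx":c["mtx"],"cam_to_world":T@c["hand_eye"]}
    np.savez(name+".npz",**c);cv2.imwrite(f"pics/{name}.png",c["pixels"][...,::-1]);return c
E
python3 -c "
from h import *
go([.515,-.155,.23],100.3)
c=wrist('w1');print(c['cam_to_world'].round(3))"
```

```text
clock: 1.77
eef_pos: [0.5102, -0.1611, 0.2305]
tool_rot: [0.647, 0.762, 0.0, 0.0]
ft_force: [-0.4, -0.3, 0.9]
grip_width: 0.0852
grasp_force: 0.0
rows: [0.0104, 0.0114, 0.001] [0.0001, 0.0001, -0.0053]
[[ 0.987 -0.157 -0.042  0.498]
 [ 0.162  0.951  0.264 -0.094]
 [-0.001 -0.267  0.964  0.348]
 [ 0.     0.     0.     1.   ]]
```

View pics/w1.png

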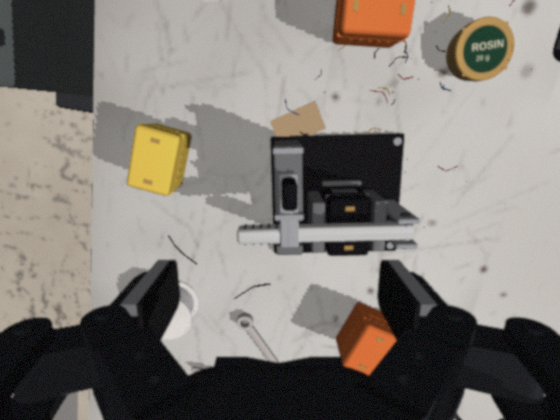

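```bash
cat >> h.py <<'E'
def proj(c,p):
    T=np.linalg.inv(c["cam_to_world"]);q=T[:3,:3]@np.array(p)+T[:3,3];K=c["mtx"]
    return np.array([K[0,0]*q[0]/-q[2]+K[0,2],K[1,1]*-q[1]/-q[2]+K[1,2]])
E
python3 -c "
from h import *
c=dict(np.load('w1.npz'))
im=cv2.resize(c['pixels'][120:265,225:425,::-1],None,fx=4,fy=4,interpolation=2)
def dot(p,col):
    u=(proj(c,p)-[225,120])*4;cv2.circle(im,tuple(int(x) for x in u),3,col,-1)
for x in(-6,6):
  for y in(-11,11): dot(dock([-.056+x/1e3,.0437+y/1e3,.105]),(0,0,255))
for x in(-20,20):
  for y in(-29,29): dot(dock([x/1e3,y/1e3,.056]),(0,255,0))
for x in(-28-6,28+6): dot(dock([x/1e3,0,.055]),(255,0,255))
for x,y in((-68,12),(-68,78),(-44,78)): dot(dock([x/1e3,y/1e3,.071]),(255,255,0))
for y in(-7,7): dot(dock([-.088,y/1e3,.075]),(255,0,0));dot(dock([.045,y/1e3,.075]),(255,0,0))
cv2.imwrite('pics/w1c.png',im)
"
```

```text
(no output)
```

View pics/w1c.png

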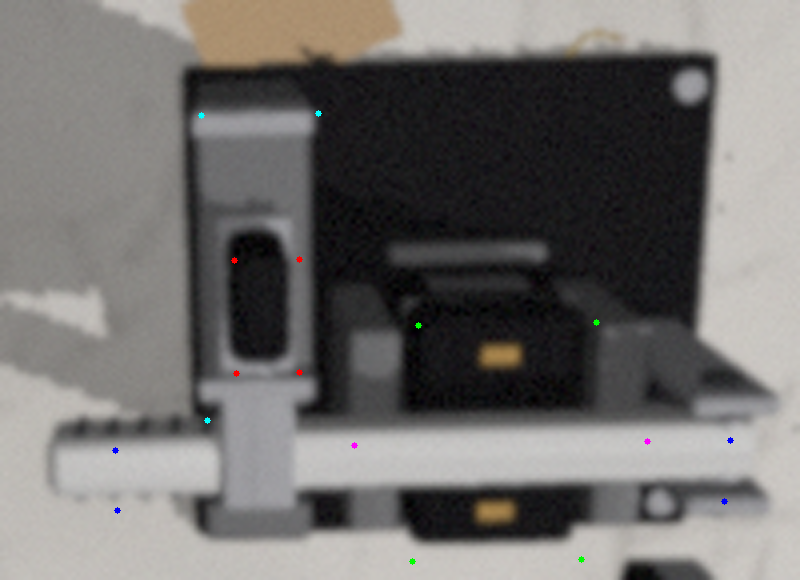

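```bash
sed -i 's/c=(.5805,-.185)/c=(.5786,-.1828)/' h.py; python3 -c "
from h import *
p=dock([-.0562,.0437,.15]);print(p)
go(p,100.3);p[2]=.108;go(p,100.3)"
```

```text
[ 0.515492   -0.14985291  0.15      ]
rows: [0.0202, 0.0138, 0.1609] [0.0001, 0.0, -0.0052]
rows: [0.0202, 0.0138, 0.2449] [0.0001, 0.0, -0.0052]
```

```bash
python3 -m pendant '[0.02,0.014,0.1,0,0,-0.005,0.45,0.02,0.014,0.16,0,0,-0.005,0.45,0.02,0.014,0.16,0,0,-0.005,0.45,0.02,0.014,0.2,0,0,-0.005,0.45,0.02,0.014,0.22,0,0,-0.005,0.45,0.02,0.014,0.235,0,0,-0.005,0.45,0.02,0.014,0.245,0,0,-0.005,0.45,0.02,0.014,0.245,0,0,-0.005,0.45,0.02,0.014,0.245,0,0,-0.005,0.45,0.02,0.014,0.245,0,0,-0.005,0.45]'
python3 -m pendant '[0,0,0,0,0,0,0.3,0,0,0,0,0,0,0.2,0,0,0,0,0,0,0.15,0,0,0,0,0,0,0.1,0,0,0,0,0,0,0.05,0,0,0,0,0,0,0,0,0,0,0,0,0,0,0,0,0,0,0,0,0,0,0,0,0,0,0,0,0,0,0,0,0,0,0]'
python3 -c "
from h import *
p=dock([-.0562,.0437,.108]);go(p,100.3)"
```

```text
clock: 2.65
eef_pos: [0.5165, -0.1497, 0.1088]
tool_rot: [0.641, 0.768, 0.0, 0.001]
ft_force: [-0.6, 0.3, 0.9]
grip_width: 0.0383
grasp_force: 0.0
clock: 3.48
eef_pos: [0.5167, -0.1495, 0.1085]
tool_rot: [0.64, 0.768, 0.001, 0.001]
ft_force: [2.7, 0.4, 5.2]
grip_width: 0.011
grasp_force: 60.4
rows: [-0.0003, -0.0026, 0.0011] [0.0007, 0.0002, 0.0002]
```

```bash
python3 -m pendant '[0.006,0,0,0,0,0,0,0.012,0,0,0,0,0,0,0.018,0,0,0,0,0,0,0.024,0,0,0,0,0,0,0.03,0,0,0,0,0,0,0.036,0,0,0,0,0,0,0.042,0,0,0,0,0,0,0.048,0,0,0,0,0,0,0.051,0,0,0,0,0,0,0.051,0,0,0,0,0,0]'
```

```text
clock: 4.32
eef_pos: [0.512, -0.1246, 0.1085]
tool_rot: [0.641, 0.768, 0.0, 0.001]
ft_force: [1.5, -0.9, 6.4]
grip_width: 0.0109
grasp_force: 60.4
```

```bash
python3 -m pendant '[0.002,0,0,0,0,0,0,0.003,0,0,0,0,0,0,0.004,0,0,0,0,0,0,0.005,0,0,0,0,0,0,0.005,0,0,0,0,0,0,0.005,0,0,0,0,0,0,0.005,0,0,0,0,0,0,0.005,0,0,0,0,0,0,0.005,0,0,0,0,0,0,0.005,0,0,0,0,0,0]'
```

```text
clock: 5.15
eef_pos: [0.5116, -0.1225, 0.1085]
tool_rot: [0.641, 0.768, 0.0, 0.001]
ft_force: [1.4, -1.7, 6.0]
grip_width: 0.0104
grasp_force: 60.5
```

```bash
python3 -m pendant '[0,0,0,0,0,0,0.1,0,0,0,0,0,0,0.2,0,0,0,0,0,0,0.3,0,0,0,0,0,0,0.3,0,0,-0.03,0,0,0,0.35,0,0,-0.07,0,0,0,0.4,0,0,-0.11,0,0,0,0.4,0,0,-0.15,0,0,0,0.4,0,0,-0.2,0,0,0,0.4,0,0,-0.2,0,0,0,0.4]'
python3 - <<'E'
from h import *
t=np.load("top0.npz");s=np.load("scene0.npz")
def tri(a,b):
    f=lambda c,u:(c["cam_to_world"][:3,3],ray(c,*u,0)-c["cam_to_world"][:3,3])
    (p,d),(q,e)=f(t,a),f(s,b)
    k=np.linalg.lstsq(np.c_[d,-e],q-p,rcond=None)[0];x=p+k[0]*d;y=q+k[1]*e;return ((x+y)/2).round(3),np.linalg.norm(x-y).round(3)
print(tri((478,114),(502,210)),tri((122,114),(280,105)))
p=dock([-.086,0,.2]);print(p,dock([.047,0,.066]));go(p,10.3)
c=wrist('w2')
E
```

```text
clock: 5.98
eef_pos: [0.5127, -0.1224, 0.212]
tool_rot: [0.641, 0.768, 0.001, 0.003]
ft_force: [1.9, 0.3, 0.7]
grip_width: 0.0343
grasp_force: 0.0
(array([ 0.74 , -0.524,  0.258]), np.float64(0.07)) (array([0.72 , 0.275, 0.267]), np.float64(0.003))
[ 0.49398589 -0.19817699  0.2       ] [ 0.6248426 -0.1743963  0.066    ]
rows: [-0.1424, -0.0641, 0.024] [0.0022, -0.0009, 0.5001]
```

View pics/w2.png

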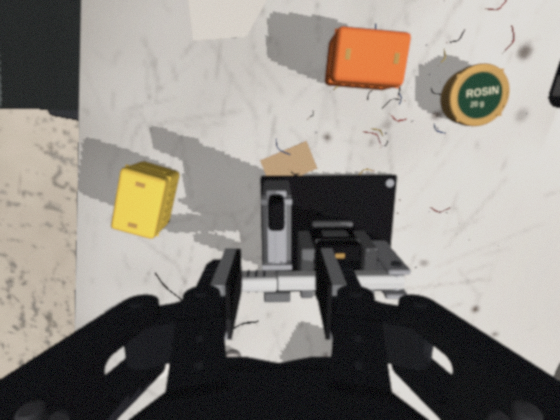

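```bash
python3 -m pendant '[-0.07,-0.03,0.024,0,0,0.25,0.45,-0.142,-0.064,0.024,0,0,0.36,0.45,-0.142,-0.064,0.024,0,0,0.36,0.45,-0.142,-0.064,0.024,0,0,0.36,0.45,-0.142,-0.064,0.024,0,0,0.36,0.45,-0.142,-0.064,0.024,0,0,0.36,0.45,-0.142,-0.064,0.024,0,0,0.36,0.45,-0.142,-0.064,0.024,0,0,0.36,0.45,-0.142,-0.064,0.024,0,0,0.36,0.45,-0.142,-0.064,0.024,0,0,0.36,0.45]'
python3 - <<'E'
from h import *
w=np.load("w2.npz")
print(proj(w,dock([-.056,.0437+.027,.105])))
p=dock([-.09,0,.12]);print(p);go(p,10.3);p[2]=.073;go(p,10.3)
E
```

```text
clock: 6.87
eef_pos: [0.4909, -0.1971, 0.194]
tool_rot: [0.953, 0.304, -0.001, -0.001]
ft_force: [-0.6, 0.5, 0.2]
grip_width: 0.0381
grasp_force: 0.0
[276.65500212 216.78490143]
[ 0.49005035 -0.1988922   0.12      ]
rows: [-0.0031, 0.0025, 0.1479] [-0.0008, 0.0008, 0.1394]
rows: [-0.003, 0.0028, 0.2419] [-0.0008, 0.0008, 0.1394]
```

```bash
python3 -m pendant '[-0.003,0,0.05,0,0,0.05,0.4,-0.003,0,0.1,0,0,0.1,0.4,-0.003,0,0.12,0,0,0.139,0.4,-0.003,0,0.12,0,0,0.139,0.4,-0.003,0,0.12,0,0,0.139,0.4,-0.003,0,0.16,0,0,0.139,0.4,-0.003,0,0.2,0,0,0.139,0.4,-0.003,0,0.225,0,0,0.139,0.4,-0.003,0,0.241,0,0,0.139,0.4,-0.003,0,0.241,0,0,0.139,0.4]'
python3 - <<'E'
from h import *
w=wrist("w3");go(dock([-.09,0,.073]),10.3)
E
```

```text
clock: 7.7
eef_pos: [0.4894, -0.1978, 0.0734]
tool_rot: [0.996, 0.093, -0.002, -0.001]
ft_force: [0.1, -0.2, 0.7]
grip_width: 0.034
grasp_force: 0.0
rows: [-0.0006, 0.0014, 0.0031] [-0.0003, 0.0005, 0.0017]
```

View pics/w3.png

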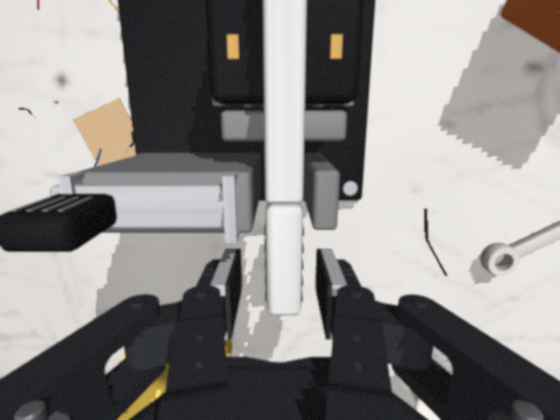

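```bash
python3 -m pendant '[0,0.001,0,0,0,0,0.3,0,0.001,0,0,0,0,0.2,0,0.001,0,0,0,0,0.15,0,0.001,0,0,0,0,0.1,0,0.001,0,0,0,0,0.05,0,0.001,0,0,0,0,0,0,0.001,0,0,0,0,0,0,0.001,0,0,0,0,0,0,0.001,0,0,0,0,0,0,0.001,0,0,0,0,0]'
python3 - <<'E'
from workcell import bot;import numpy as np
from h import *
o=bot.get_obs()
# path: grasp pt = hinge + r rot; grasp = tcp+6mm along tool z; rows in start tool frame
h=dock([.047,0,.066]);a=np.radians(10.3)
R=Rn.from_quat(o["tool_rot"]);g0=np.array(o["eef_pos"])+R.apply([0,0,.006]);d=g0-h
r=np.hypot(d@[np.cos(a),np.sin(a),0],d[2]);t0=np.arctan2(d[2],-(d@[np.cos(a),np.sin(a),0]));print(r,t0)
for k in range(1,21):
    t=k*.09; th=np.radians(30)*min(1,max(0,(t-.5)/1.0))
    # local frame x fwd, z up -> tool x, tool z=-up
    g=lambda q:np.array([-r*np.cos(q+t0),-r*np.sin(q+t0)])
    dg=g(t)-g(0); off=np.array([.006*np.sin(th),.006*np.cos(th)-.006])
    print(round(t,2),np.round((dg-off)/.5,3),round(th/np.pi,3))
E
```

```text
clock: 8.58
eef_pos: [0.4918, -0.1993, 0.0763]
tool_rot: [0.996, 0.092, 0.001, 0.001]
ft_force: [-0.4, -0.5, 6.1]
grip_width: 0.0127
grasp_force: 62.0
0.13540724553802744 0.03181189988715768
0.09 [ 0.002 -0.024] 0.0
0.18 [ 0.006 -0.048] 0.0
0.27 [ 0.012 -0.072] 0.0
0.36 [ 0.02  -0.095] 0.0
0.45 [ 0.031 -0.117] 0.0
0.54 [ 0.043 -0.138] 0.007
0.63 [ 0.056 -0.158] 0.022
0.72 [ 0.071 -0.176] 0.037
0.81 [ 0.088 -0.193] 0.052
0.9 [ 0.107 -0.209] 0.067
0.99 [ 0.126 -0.222] 0.082
1.08 [ 0.147 -0.234] 0.097
1.17 [ 0.169 -0.243] 0.112
1.26 [ 0.191 -0.251] 0.127
1.35 [ 0.215 -0.256] 0.142
1.44 [ 0.238 -0.259] 0.157
1.53 [ 0.262 -0.261] 0.167
1.62 [ 0.287 -0.26 ] 0.167
1.71 [ 0.311 -0.257] 0.167
1.8 [ 0.335 -0.251] 0.167
```

```bash
python3 -m pendant '[0.002,0,-0.024,0,0,0,0,0.006,0,-0.048,0,0,0,0,0.012,0,-0.072,0,0,0,0,0.02,0,-0.095,0,0,0,0,0.031,0,-0.117,0,0,0,0,0.043,0,-0.138,0,0,0,0,0.057,0,-0.158,0,0,0,0,0.073,0,-0.176,0,0,0,0,0.091,0,-0.193,0,0,0,0,0.109,0,-0.209,0,0,0,0]'
```

```text
clock: 9.42
eef_pos: [0.5418, -0.1898, 0.1781]
tool_rot: [0.996, 0.091, -0.004, 0.0]
ft_force: [-2.3, -4.3, -5.0]
grip_width: 0.0126
grasp_force: 58.4
```

```bash
python3 -m pendant '[0.019,0,-0.013,0,0.017,0,0,0.041,0,-0.025,0,0.033,0,0,0.062,0,-0.034,0,0.05,0,0,0.085,0,-0.042,0,0.067,0,0,0.108,0,-0.047,0,0.083,0,0,0.131,0,-0.05,0,0.1,0,0,0.155,0,-0.052,0,0.117,0,0,0.179,0,-0.051,0,0.133,0,0,0.203,0,-0.048,0,0.15,0,0,0.226,0,-0.042,0,0.167,0,0]'
python3 - <<'E'
from workcell import bot
from h import *
o=bot.get_obs();R=Rn.from_quat(o["tool_rot"]);g=np.array(o["eef_pos"])+R.apply([0,0,.006]);h=dock([.047,0,.066]);a=np.radians(10.3)
d=g-h;print(np.arctan2(d[2],-(d@[np.cos(a),np.sin(a),0])),R.apply([0,0,1]))
E
```

```text
clock: 10.25
eef_pos: [0.6552, -0.1685, 0.2011]
tool_rot: [0.962, 0.088, 0.259, -0.024]
ft_force: [-3.4, -2.0, 3.9]
grip_width: 0.0129
grasp_force: 67.5
1.8267077305765453 [ 0.49379534  0.09108457 -0.86479464]
```

```bash
python3 -m pendant '[0,0,0,0,0,0,0.3,0,0,0,0,0,0,0.4,0,0,0,0,0,0,0.4,0,0,-0.03,0,0,0,0.4,0,0,-0.07,0,0,0,0.4,0,0,-0.11,0,0,0,0.4,0,0,-0.15,0,0,0,0.5,0,0,-0.17,0,0,0,0.6,0,0,-0.17,0,0,0,0.8,0,0,-0.17,0,0,0,1]'
python3 - <<'E'
from h import *
go(dock([0,0,.22]),10.3)
E
```

```text
clock: 11.08
eef_pos: [0.614, -0.1763, 0.2749]
tool_rot: [0.962, 0.088, 0.259, -0.023]
ft_force: [-0.1, -0.7, 0.6]
grip_width: 0.0734
grasp_force: 0.0
rows: [-0.1174, -0.0001, 0.0589] [-0.0, -0.1673, 0.0011]
```

```bash
python3 -m pendant '[-0.117,0,0.059,0,-0.03,0,1,-0.117,0,0.059,0,-0.06,0,1,-0.117,0,0.059,0,-0.09,0,1,-0.117,0,0.059,0,-0.12,0,1,-0.117,0,0.059,0,-0.15,0,1,-0.117,0,0.059,0,-0.167,0,1,-0.117,0,0.059,0,-0.167,0,1,-0.117,0,0.059,0,-0.167,0,1,-0.117,0,0.059,0,-0.167,0,1,-0.117,0,0.059,0,-0.167,0,1]'
python3 - <<'E'
from h import *
c=wrist("w4");im=c['pixels'][...,::-1].copy()
for x in(-20,20):
  for y in(-29,29):
    u=proj(c,dock([x/1e3,y/1e3,.056]));cv2.circle(im,tuple(int(v) for v in u),3,(0,255,0),-1)
u=proj(c,dock([0,0,.056]));print(u);cv2.circle(im,tuple(int(v) for v in u),2,(0,0,255),-1)
cv2.imwrite("pics/w4o.png",im)
go(dock([0,0,.22]),10.3)
E
```

```text
clock: 11.92
eef_pos: [0.5776, -0.1827, 0.2189]
tool_rot: [0.996, 0.091, -0.0, -0.0]
ft_force: [0.3, -0.6, 0.3]
grip_width: 0.0852
grasp_force: 0.0
[279.73799143 193.43798361]
rows: [0.0019, 0.0004, -0.0013] [-0.0001, -0.0001, 0.0009]
```

View pics/w4o.png

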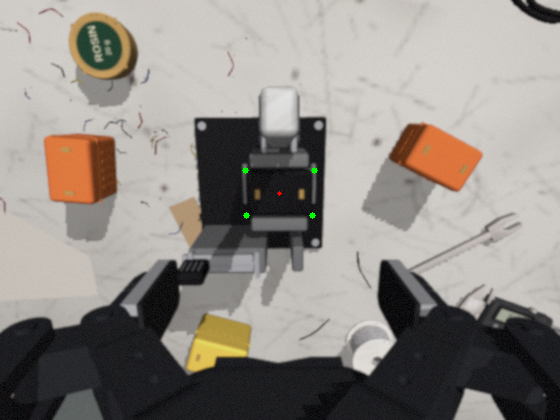

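```bash
python3 -m pendant '[0.002,0,0.06,0,0,0,1,0.002,0,0.12,0,0,0,1,0.002,0,0.18,0,0,0,1,0.002,0,0.23,0,0,0,1,0.002,0,0.27,0,0,0,1,0.002,0,0.3,0,0,0,1,0.002,0,0.32,0,0,0,1,0.002,0,0.335,0,0,0,1,0.002,0,0.342,0,0,0,1,0.002,0,0.342,0,0,0,1]'
python3 -m pendant '[0,0,0,0,0,0,0.9,0,0,0,0,0,0,0.8,0,0,0,0,0,0,0.75,0,0,0,0,0,0,0.7,0,0,0,0,0,0,0.65,0,0,0,0,0,0,0.6,0,0,0,0,0,0,0.5,0,0,0,0,0,0,0.4,0,0,0,0,0,0,0.4,0,0,0,0,0,0,0.4]'
```

```text
clock: 12.8
eef_pos: [0.5793, -0.1826, 0.0485]
tool_rot: [0.996, 0.091, 0.0, -0.0]
ft_force: [-0.1, 0.2, -0.3]
grip_width: 0.0854
grasp_force: 0.0
clock: 13.63
eef_pos: [0.5802, -0.1827, 0.0495]
tool_rot: [0.996, 0.092, 0.001, 0.0]
ft_force: [-0.3, 0.1, 5.5]
grip_width: 0.057
grasp_force: 65.9
```

```bash
python3 -m pendant '[0,0,-0.01,0,0,0,0.4,0,0,-0.03,0,0,0,0.4,0,0,-0.055,0,0,0,0.4,0,0,-0.085,0,0,0,0.4,0,0,-0.115,0,0,0,0.4,0,0,-0.145,0,0,0,0.4,0,0,-0.175,0,0,0,0.4,0,0,-0.2,0,0,0,0.4,0,0,-0.215,0,0,0,0.4,0,0,-0.22,0,0,0,0.4]'
python3 - <<'E'
from h import *
from workcell import bot
print(bot.get_obs()["joint_pos"])
go([.44,-.05,.16],10.3);go([.44,-.05,.044],10.3)
E
```

```text
clock: 14.47
eef_pos: [0.58, -0.1825, 0.1601]
tool_rot: [0.996, 0.092, 0.001, 0.0]
ft_force: [-0.6, 0.3, -3.2]
grip_width: 0.0571
grasp_force: 65.1
[-3.04956595e-01  5.05433205e-01  1.40069970e-01  1.20342862e+00
  7.92755975e-05  2.65322458e+00]
rows: [-0.2269, -0.3117, -0.0006] [0.0003, -0.0006, 0.0012]
rows: [-0.2273, -0.3119, 0.2314] [0.0003, -0.0006, 0.0012]
```

```bash
python3 -m pendant '[0,0,-0.03,0,0,0,0.4,-0.01,-0.01,-0.06,0,0,0,0.4,-0.035,-0.05,-0.06,0,0,0,0.4,-0.07,-0.1,-0.06,0,0,0,0.4,-0.11,-0.15,-0.06,0,0,0,0.4,-0.145,-0.2,-0.06,0,0,0,0.4,-0.18,-0.25,-0.06,0,0,0,0.4,-0.21,-0.285,-0.05,0,0,0,0.4,-0.227,-0.312,-0.02,0,0,0,0.4,-0.227,-0.312,0,0,0,0,0.4]'
python3 - <<'E'
from h import *
w=wrist("w5")
go([.44,-.05,.044],10.3)
E
```

```text
clock: 15.3
eef_pos: [0.4356, -0.0477, 0.1572]
tool_rot: [0.996, 0.093, -0.002, -0.001]
ft_force: [-0.6, -0.0, -2.6]
grip_width: 0.057
grasp_force: 65.1
rows: [0.0089, 0.0051, 0.223] [-0.0006, 0.0018, 0.0017]
```

View pics/w5.png

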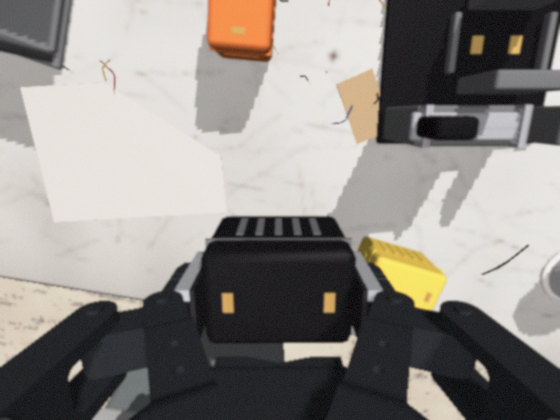

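```bash
python3 -m pendant '[0.009,0.005,0.03,0,0,0,0.4,0.009,0.005,0.07,0,0,0,0.4,0.009,0.005,0.11,0,0,0,0.4,0.009,0.005,0.15,0,0,0,0.4,0.009,0.005,0.18,0,0,0,0.4,0.009,0.005,0.2,0,0,0,0.4,0.009,0.005,0.21,0,0,0,0.4,0.009,0.005,0.216,0,0,0,0.4,0.009,0.005,0.22,0,0,0,0.4,0.009,0.005,0.222,0,0,0,0.4]'
python3 -m pendant '[0,0,0,0,0,0,0.4,0,0,0,0,0,0,0.4,0,0,0.001,0,0,0,0.4,0,0,0.001,0,0,0,0.4,0,0,0.001,0,0,0,0.4,0,0,0.001,0,0,0,0.4,0,0,0.001,0,0,0,0.4,0,0,0.001,0,0,0,0.4,0,0,0.001,0,0,0,0.4,0,0,0.001,0,0,0,0.4]'
```

```text
clock: 16.18
eef_pos: [0.4448, -0.0515, 0.0477]
tool_rot: [0.996, 0.091, 0.0, 0.0]
ft_force: [0.1, 0.4, -1.8]
grip_width: 0.057
grasp_force: 65.2
clock: 17.02
eef_pos: [0.4443, -0.0514, 0.047]
tool_rot: [0.996, 0.092, -0.0, -0.0]
ft_force: [0.6, -0.3, -2.6]
grip_width: 0.057
grasp_force: 65.2
```

```bash
python3 -m pendant '[0,0,0.001,0,0,0,0.4,0,0,0.002,0,0,0,0.4,0,0,0.003,0,0,0,0.4,0,0,0.004,0,0,0,0.4,0,0,0.005,0,0,0,0.4,0,0,0.005,0,0,0,0.4,0,0,0.005,0,0,0,0.4,0,0,0.005,0,0,0,0.4,0,0,0.005,0,0,0,0.4,0,0,0.005,0,0,0,0.4]'
```

```text
clock: 17.85
eef_pos: [0.4443, -0.0514, 0.0445]
tool_rot: [0.996, 0.092, 0.0, 0.0]
ft_force: [-0.3, -0.2, -2.9]
grip_width: 0.0573
grasp_force: 65.2
```

```bash
python3 -m pendant '[0,0,0.001,0,0,0,0.4,0,0,0.002,0,0,0,0.4,0,0,0.002,0,0,0,0.4,0,0,0.002,0,0,0,0.4,0,0,0.003,0,0,0,0.4,0,0,0.003,0,0,0,0.4,0,0,0.003,0,0,0,0.4,0,0,0.003,0,0,0,0.4,0,0,0.003,0,0,0,0.4,0,0,0.003,0,0,0,0.4]'
```

```text
clock: 18.68
eef_pos: [0.4444, -0.0514, 0.0435]
tool_rot: [0.996, 0.092, 0.0, 0.0]
ft_force: [-2.7, 1.4, 5.8]
grip_width: 0.0568
grasp_force: 66.0
```

```bash
python3 -m pendant '[0,0,0,0,0,0,0.72,0,0,0,0,0,0,0.8,0,0,0,0,0,0,0.9,0,0,0,0,0,0,1,0,0,0,0,0,0,1,0,0,-0.03,0,0,0,1,0,0,-0.08,0,0,0,1,0,0,-0.14,0,0,0,1,0,0,-0.21,0,0,0,1,0,0,-0.27,0,0,0,1]'
python3 - <<'E'
from h import *
w=wrist("w6")
go([.4443,-.0514,.17],100.5)
E
```

```text
clock: 19.52
eef_pos: [0.4442, -0.0514, 0.1797]
tool_rot: [0.996, 0.092, 0.0, 0.0]
ft_force: [1.3, -0.1, -0.1]
grip_width: 0.0856
grasp_force: 0.0
rows: [-0.0071, -0.0022, 0.0309] [0.0034, -0.0018, -0.5]
```

View pics/w6.png

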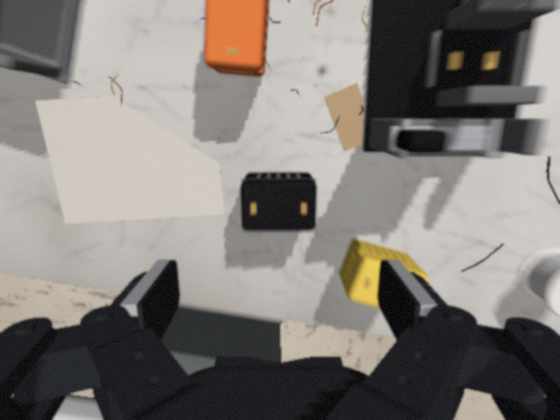

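```bash
python3 -m pendant '[-0.007,-0.002,0.03,0,0,-0.1,1,-0.007,-0.002,0.03,0,0,-0.38,1,-0.007,-0.002,0.03,0,0,-0.38,1,-0.007,-0.002,0.03,0,0,-0.38,1,-0.007,-0.002,0.03,0,0,-0.38,1,-0.007,-0.002,0.03,0,0,-0.38,1,-0.007,-0.002,0.03,0,0,-0.38,1,-0.007,-0.002,0.03,0,0,-0.38,1,-0.007,-0.002,0.03,0,0,-0.38,1,-0.007,-0.002,0.03,0,0,-0.38,1]'
cat >> h.py <<'E'
def gold(c,box,z):
    im=cv2.cvtColor(c["pixels"],cv2.COLOR_RGB2HSV);m=cv2.inRange(im,(12,90,70),(28,255,255))
    n,l,s,ct=cv2.connectedComponentsWithStats(m);r=[]
    for i in range(1,n):
        if 15<s[i,4]<900 and box[0]<ct[i,0]<box[2] and box[1]<ct[i,1]<box[3]:r.append((s[i,4],ct[i].round(1).tolist(),ray(c,*ct[i],z)))
    return r
E
python3 - <<'E'
from h import *
c=dict(np.load("w6.npz"))
g=gold(c,(235,190,325,230),.050)
for x in g:print(x)
if len(g)==2:
    a,b=g[0][2],g[1][2];e=a-b;print((a+b)/2,np.degrees(np.arctan2(e[1],e[0])))
go([.4443,-.0514,.17],100.5)
E
```

```text
clock: 20.4
eef_pos: [0.4406, -0.051, 0.1626]
tool_rot: [0.77, 0.637, -0.0, -0.0]
ft_force: [-0.3, -0.7, 0.4]
grip_width: 0.0853
grasp_force: 0.0
(np.int32(92), [252.9, 208.3], array([ 0.43759596, -0.03183968,  0.05      ]))
(np.int32(97), [303.5, 207.9], array([ 0.4449358 , -0.07007409,  0.05      ]))
[ 0.44126588 -0.05095689  0.05      ] 100.86683633046435
rows: [0.0007, 0.0074, -0.0147] [-0.0001, -0.0, -0.1183]
```

```bash
python3 -c "
from h import *
go([.4423,-.051,.039],100.7)"
python3 -m pendant '[0,0.003,0,0,0,-0.05,1,0,0.003,0,0,0,-0.09,1,0,0.003,0,0,0,-0.119,1,0,0.003,0.05,0,0,-0.119,1,0,0.003,0.1,0,0,-0.119,1,0,0.003,0.15,0,0,-0.119,1,0,0.003,0.19,0,0,-0.119,1,0,0.003,0.21,0,0,-0.119,1,0,0.003,0.225,0,0,-0.119,1,0,0.003,0.235,0,0,-0.119,1]'
python3 -c "
from h import *
go([.4423,-.051,.039],100.7)"
```

```text
rows: [0.0007, 0.0034, 0.2473] [-0.0001, -0.0, -0.1194]
clock: 21.23
eef_pos: [0.4417, -0.0513, 0.0445]
tool_rot: [0.641, 0.768, -0.0, -0.001]
ft_force: [-0.1, 0.5, -0.0]
grip_width: 0.0854
grasp_force: 0.0
rows: [0.0003, 0.0012, 0.0109] [-0.0004, -0.0001, -0.0021]
```

```bash
python3 -m pendant '[0,0.001,0.005,0,0,-0.002,0.9,0,0.001,0.01,0,0,-0.002,0.8,0,0.001,0.01,0,0,-0.002,0.7,0,0.001,0.01,0,0,-0.002,0.6,0,0.001,0.01,0,0,-0.002,0.55,0,0.001,0.01,0,0,-0.002,0.5,0,0.001,0.01,0,0,-0.002,0.45,0,0.001,0.01,0,0,-0.002,0.4,0,0.001,0.01,0,0,-0.002,0.3,0,0.001,0.01,0,0,-0.002,0.2]'
python3 -m pendant '[0,0,0,0,0,0,0.2,0,0,0,0,0,0,0.2,0,0,-0.01,0,0,0,0.2,0,0,-0.03,0,0,0,0.2,0,0,-0.06,0,0,0,0.2,0,0,-0.09,0,0,0,0.2,0,0,-0.13,0,0,0,0.2,0,0,-0.17,0,0,0,0.2,0,0,-0.21,0,0,0,0.2,0,0,-0.24,0,0,0,0.2]'
```

```text
clock: 22.07
eef_pos: [0.4436, -0.0512, 0.0413]
tool_rot: [0.638, 0.77, 0.001, 0.001]
ft_force: [0.3, 0.5, 5.9]
grip_width: 0.0392
grasp_force: 59.7
clock: 22.9
eef_pos: [0.4421, -0.0513, 0.1615]
tool_rot: [0.638, 0.77, -0.0, -0.0]
ft_force: [0.9, 0.1, -2.1]
grip_width: 0.0394
grasp_force: 60.8
```

Run:
```python
from h import *
go([.550,.152,.2],172.5)
# refine cradle from top image: gray blob, print bright/dark profile across cradle
t=np.load("top0.npz");g=cv2.cvtColor(t["pixels"],cv2.COLOR_RGB2GRAY)
print(g[176:226:2,174:216:2])
```

```text
rows: [0.3595, 0.2874, -0.0772] [-0.0002, -0.0002, -0.399]
[[143 145 143 141 142 139 138 142 141 138 138 138 141 140 139 141 145 141
  140 144 145]
 [143 144 144 141 139 140 141 140 139 138 140 136 141 141 139 140 141 142
  143 145 142]
 [143 140 144 142 133 134 132 134 137 136 137 135 138 139 140 142 144 144
  142 143 142]
 [144 142 143 141 109  92  93 100 109 110 114 118 123 132 133 141 143 143
  143 142 143]
 [142 145 141 140 110  67  58  63  71  79  79  84  89  93  92 100 117 135
  143 141 140]
 [138 136 138 136 121  67  52  55  48  45  43  48  48  55  54  46  84 122
  144 143 140]
 [140 140 143 140 117  65  58  60  61  64  59  60  55  55  55  52  83 128
  139 139 140]
 [144 145 144 141 108  62  58  64  65  67  64  64  61  62  60  65  81 130
  141 140 139]
 [140 143 141 140 100  55  57  67  58  60  60  64  62  60  64  71  93 132
  140 141 140]
 [145 143 143 137  95  60  62  61  63  62  61  59  60  58  65  72  99 136
  142 141 136]
 [141 142 142 132  81  54  57  62  66  63  62  65  62  60  60  71 102 140
  142 139 139]
 [142 140 144 127  67  56  63  66  63  63  61  63  64  64  67 
[... 484 characters left out ...]
2  85  78  75  73  68  73  64  66  62  65  65  78  99 134 139
  138 137 138]
 [137 135 103  84  85  81  84  84  84  81  81  76  79  72  79 101 138 138
  137 137 135]
 [140 139 121  80  65  70  69  82  81  79  79  84  81  56  68 107 135 135
  136 135 131]
 [137 137 130 109  92  94  87  93  79  72  66  70  66  53  80 115 135 135
  136 135 135]
 [133 134 136 120 101 100 101 100  99  98  96  98  90  92 102 124 133 135
  135 137 136]
 [138 132 132 114 103  99 102 105 101  98 100 101  99 111 128 134 133 137
  135 138 135]
 [137 139 129 103 101 100 101 101 103 101  99 102 103 116 132 134 136 136
  137 138 138]
 [133 137 127 102 101 102  99  98  99 108 118 125 131 136 139 136 139 140
  137 137 136]]
```

```bash
python3 -c "
from h import *
go([.562,.085,.2],100.5)"
```

```text
rows: [0.2234, 0.2862, -0.0772] [-0.0003, -0.0, 0.001]
```

```bash
python3 -m pendant '[0.01,0.01,-0.03,0,0,0,0.2,0.03,0.04,-0.06,0,0,0,0.2,0.06,0.075,-0.077,0,0,0,0.2,0.09,0.115,-0.077,0,0,0,0.2,0.12,0.155,-0.077,0,0,0,0.2,0.15,0.195,-0.077,0,0,0,0.2,0.18,0.23,-0.077,0,0,0,0.2,0.205,0.26,-0.077,0,0,0,0.2,0.218,0.28,-0.077,0,0,0,0.2,0.223,0.286,-0.077,0,0,0,0.2]'
python3 -m pendant '[0,0,0,0,0,0,0.2,0,0,0,0,0,0,0.2,0,0,0,0,0,0,0.2,0,0,0,0,0,0,0.2,0,0,0,0,0,0,0.2,0,0,0,0,0,0,0.2,0,0,0,0,0,0,0.2,0,0,0,0,0,0,0.2,0,0,0,0,0,0,0.2,0,0,0,0,0,0,0.2]'
python3 - <<'E'
from h import *
c=wrist("w7");print(c["cam_to_world"][:3,3].round(3),proj(c,[.55,.152,.059]))
g=cv2.cvtColor(c["pixels"],cv2.COLOR_RGB2GRAY).astype(np.float32)
C=lambda x,y,z:dock([x,y,z],-7.5,(.55,.152))
def prof(pts):
    q=np.array([proj(c,p) for p in pts],np.float32);return cv2.remap(g,q[:,0],q[:,1],1).ravel().astype(int)
X=np.arange(-56,57,2)/1e3
print("x mm",(X*1e3).astype(int).tolist())
for y in(-.015,0,.015):print("along x, y=",y,prof([C(x,y,.059) for x in X]).tolist())
for x in(-.038,.038):print("along y, x=",x,prof([C(x,y,.059) for y in X]).tolist())
print("floor along y z=.01",prof([C(0,y,.01) for y in X]).tolist())
E
```

```text
clock: 23.73
eef_pos: [0.5628, 0.0862, 0.1977]
tool_rot: [0.638, 0.77, -0.001, -0.001]
ft_force: [-0.4, -0.2, -3.1]
grip_width: 0.0392
grasp_force: 61.1
clock: 24.57
eef_pos: [0.5625, 0.0848, 0.199]
tool_rot: [0.638, 0.77, 0.0, 0.0]
ft_force: [0.2, -0.9, -3.5]
grip_width: 0.0394
grasp_force: 61.1
[0.549 0.152 0.317] [280.57976874 115.66796048]
x mm [-56, -54, -52, -50, -48, -46, -44, -42, -40, -38, -36, -34, -32, -30, -28, -26, -24, -22, -20, -18, -16, -14, -12, -10, -8, -6, -4, -2, 0, 2, 4, 6, 8, 10, 12, 14, 16, 18, 20, 22, 24, 26, 28, 30, 32, 34, 36, 38, 40, 42, 44, 46, 48, 50, 52, 54, 56]
along x, y= -0.015 [222, 221, 222, 222, 213, 206, 208, 135, 126, 133, 127, 92, 88, 88, 125, 133, 135, 133, 132, 132, 130, 132, 132, 133, 130, 132, 130, 127, 128, 126, 129, 122, 116, 121, 124, 114, 102, 113, 112, 101, 92, 98, 74, 52, 52, 90, 129, 137, 153, 222, 228, 228, 227, 228, 228, 229, 228]
along x, y= 0 [222, 194, 159, 160, 157, 159, 157, 112, 127, 134, 129, 94, 87, 93, 131, 118, 97, 96, 94, 95, 93, 94, 95, 95, 95, 93, 95, 94, 95, 93, 94, 94, 95, 92, 94, 92, 94, 93, 92, 94, 92, 92, 56, 46, 5
[... 519 characters left out ...]
135, 136, 135, 136, 135, 137, 137, 137, 137, 137, 136, 138, 140, 132, 206, 222, 223, 221, 221, 223, 222, 224, 224, 223]
along y, x= 0.038 [99, 211, 223, 223, 224, 225, 225, 226, 225, 226, 227, 226, 227, 227, 227, 228, 228, 228, 223, 138, 136, 137, 134, 135, 135, 135, 135, 137, 133, 135, 135, 133, 134, 131, 133, 134, 133, 132, 132, 133, 132, 132, 133, 133, 134, 133, 143, 226, 228, 228, 228, 228, 228, 228, 229, 229, 228]
floor along y z=.01 [220, 221, 221, 221, 221, 222, 222, 223, 223, 224, 225, 224, 224, 225, 224, 224, 205, 126, 115, 129, 99, 90, 92, 92, 94, 94, 92, 95, 94, 98, 94, 95, 96, 96, 95, 95, 96, 97, 98, 98, 98, 97, 97, 95, 97, 76, 87, 99, 126, 205, 227, 227, 227, 227, 226, 226, 226]
```

Run:
```python
from h import *
c=np.load("top0.npz")
g=cv2.cvtColor(c["pixels"],cv2.COLOR_RGB2GRAY).astype(np.float32)
C=lambda x,y,z:dock([x,y,z],-7.5,(.5505,.161))
def prof(pts):
    q=np.array([proj(c,p) for p in pts],np.float32);return cv2.remap(g,q[:,0],q[:,1],1).ravel().astype(int)
X=np.arange(-56,57,2)/1e3
for x in(-.038,.038):print("along y, x=",x,[(int(a*1e3),int(b)) for a,b in zip(X,prof([C(x,y,.059) for y in X])) if 20<abs(a*1e3)<44])
print("lip",[(int(a*1e3),int(b)) for a,b in zip(X,prof([C(0,y,.008) for y in X])) if 20<abs(a*1e3)<44])
print("along x",[(int(a*1e3),int(b)) for a,b in zip(X,prof([C(y,0,.059) for y in X]))if 26<abs(a*1e3)<54])
w=np.load("w7.npz");print(w["mtx"].round(1).tolist(), w["cam_to_world"].round(3).tolist())
```

```text
along y, x= -0.038 [(-42, 123), (-40, 107), (-38, 91), (-36, 80), (-34, 67), (-32, 56), (-30, 53), (-28, 59), (-26, 68), (-24, 73), (-22, 75), (22, 86), (24, 99), (26, 112), (28, 125), (30, 136), (32, 136), (34, 136), (36, 138), (38, 138), (40, 139), (42, 138)]
along y, x= 0.038 [(-42, 124), (-40, 109), (-38, 94), (-36, 77), (-34, 59), (-32, 52), (-30, 51), (-28, 55), (-26, 62), (-24, 65), (-22, 69), (22, 84), (24, 102), (26, 119), (28, 133), (30, 140), (32, 141), (34, 143), (36, 143), (38, 142), (40, 141), (42, 141)]
lip [(-42, 138), (-40, 136), (-38, 133), (-36, 125), (-34, 106), (-32, 90), (-30, 80), (-28, 75), (-26, 71), (-24, 66), (-22, 60), (22, 61), (24, 59), (26, 62), (28, 72), (30, 92), (32, 114), (34, 130), (36, 138), (38, 139), (40, 141), (42, 141)]
along x [(-52, 101), (-50, 100), (-48, 99), (-46, 97), (-44, 93), (-42, 89), (-40, 85), (-38, 82), (-36, 84), (-34, 84), (-32, 83), (-30, 77), (-28, 70), (28, 62), (30, 58), (32, 53), (34, 47), (36, 53), (38, 68), (40, 83), (42, 95), (44, 109), (46, 122), (48, 131), (50, 136), (52, 138)]
[[333.7, 0.0, 278.2], [0.0, 333.7, 207.8], [0.0, 0.0, 1.0]] [[0.983, -0.179, -0.048, 0.549], [0.185, 0.947, 0.263, 0.152], [-0.001, -0.267, 0.964, 0.317], [0.0, 0.0, 0.0, 1.0]]
```

```bash
python3 -c "
from h import *
go([.5506,.1602,.17],172.5)"
```

```text
rows: [0.1525, 0.0046, 0.0579] [0.0, 0.0, -0.399]
```

```bash
python3 -m pendant '[0.02,0,0.01,0,0,-0.03,0.2,0.05,0.001,0.02,0,0,-0.07,0.2,0.08,0.002,0.03,0,0,-0.11,0.2,0.11,0.003,0.04,0,0,-0.145,0.2,0.13,0.004,0.05,0,0,-0.18,0.2,0.145,0.005,0.055,0,0,-0.215,0.2,0.152,0.005,0.058,0,0,-0.25,0.2,0.152,0.005,0.058,0,0,-0.285,0.2,0.152,0.005,0.058,0,0,-0.32,0.2,0.152,0.005,0.058,0,0,-0.355,0.2]'
python3 -m pendant '[0,0,0,0,0,-0.025,0.2,0,0,0,0,0,-0.042,0.2,0,0,0,0,0,-0.044,0.2,0,0,0,0,0,-0.044,0.2,0,0,0,0,0,-0.044,0.2,0,0,0,0,0,-0.044,0.2,0,0,0,0,0,-0.044,0.2,0,0,0,0,0,-0.044,0.2,0,0,0,0,0,-0.044,0.2,0,0,0,0,0,-0.044,0.2]'
python3 - <<'E'
from h import *
c=wrist("w8")
go([.5506,.1602,.0465],172.5)
# cradle far wall visible? profile + pack golds in hand
g=cv2.cvtColor(c["pixels"],cv2.COLOR_RGB2GRAY).astype(np.float32)
C=lambda x,y,z:dock([x,y,z],-7.5,(.5506,.1602))
X=np.arange(-56,57,2)/1e3
q=np.array([proj(c,C(-.038,y,.059)) for y in X],np.float32);print(q[[0,-1]],cv2.remap(g,q[:,0],q[:,1],1).ravel().astype(int))
q=np.array([proj(c,C(x,0.0,.059)) for x in X],np.float32);print(q[[0,-1]],cv2.remap(g,q[:,0],q[:,1],1).ravel().astype(int))
for r in gold(c,(180,180,380,420),.17-.0413+.05):print(r)
E
```

```text
clock: 25.45
eef_pos: [0.5508, 0.1602, 0.1698]
tool_rot: [0.131, 0.991, -0.0, -0.0]
ft_force: [0.2, -0.1, -2.2]
grip_width: 0.0392
grasp_force: 60.9
clock: 26.28
eef_pos: [0.5509, 0.16, 0.17]
tool_rot: [0.065, 0.998, 0.0, 0.0]
ft_force: [0.2, 0.2, -2.2]
grip_width: 0.0395
grasp_force: 60.9
rows: [0.0005, 0.0004, 0.2469] [0.0, -0.0, -0.0]
[[196.05017 162.38957]
 [359.51913 162.37787]] [215 214 200 161 174 204 211 214 216 216 215 212 209 212 213 142 128 131
 129 129 130 130 128 127 129 127 128 127 126 127 127 125 125 126 126 125
 127 126 127 125 128 127 125 204 219 219 219 219 218 219 219 219 220 219
 220 220 219]
[[277.76263 135.54555]
 [277.8302  286.07953]] [153 154 154 126  90 135 102  70 120 126 124  96  86  86  86  87  88  85
  86  85  85  85  64  22  44  50  51  55  14  28  36  11   7  17  15  14
  18  21  26  26  29  29  35 128 162 161 157 120  36  30  31  30  31  31
  31  33  29]
(np.int32(320), [278.0, 259.0], array([0.53085086, 0.16307922, 0.1787    ]))
(np.int32(274), [278.2, 350.5], array([0.56858675, 0.15818473, 0.1787    ]))
```

```bash
python3 -m pendant '[0,0.001,0.02,0,0,0,0.2,0,0.001,0.055,0,0,0,0.2,0,0.001,0.09,0,0,0,0.2,0,0.001,0.12,0,0,0,0.2,0,0.001,0.15,0,0,0,0.2,0,0.001,0.18,0,0,0,0.2,0,0.001,0.205,0,0,0,0.2,0,0.001,0.22,0,0,0,0.2,0,0.001,0.23,0,0,0,0.2,0,0.001,0.234,0,0,0,0.2]'
python3 -m pendant '[0,0,0.001,0,0,0,0.2,0,0,0.002,0,0,0,0.2,0,0,0.003,0,0,0,0.2,0,0,0.004,0,0,0,0.2,0,0,0.005,0,0,0,0.2,0,0,0.006,0,0,0,0.2,0,0,0.006,0,0,0,0.2,0,0,0.006,0,0,0,0.2,0,0,0.006,0,0,0,0.2,0,0,0.006,0,0,0,0.2]'
```

```text
clock: 27.17
eef_pos: [0.5504, 0.1603, 0.0519]
tool_rot: [0.065, 0.998, -0.0, -0.001]
ft_force: [-0.7, 1.1, -2.2]
grip_width: 0.0392
grasp_force: 61.0
clock: 28.0
eef_pos: [0.5509, 0.1605, 0.05]
tool_rot: [0.065, 0.998, 0.0, 0.0]
ft_force: [-0.2, -0.1, -2.7]
grip_width: 0.039
grasp_force: 61.0
```

```bash
python3 -m pendant '[0,0,0.001,0,0,0,0.2,0,0,0.002,0,0,0,0.2,0,0,0.003,0,0,0,0.2,0,0,0.004,0,0,0,0.2,0,0,0.005,0,0,0,0.2,0,0,0.006,0,0,0,0.2,0,0,0.006,0,0,0,0.2,0,0,0.006,0,0,0,0.2,0,0,0.006,0,0,0,0.2,0,0,0.006,0,0,0,0.2]'
```

```text
clock: 28.83
eef_pos: [0.551, 0.1605, 0.047]
tool_rot: [0.065, 0.998, -0.0, 0.0]
ft_force: [0.0, 0.1, -2.4]
grip_width: 0.0392
grasp_force: 61.0
```

```bash
python3 -m pendant '[0,0,0.001,0,0,0,0.2,0,0,0.001,0,0,0,0.2,0,0,0.002,0,0,0,0.2,0,0,0.002,0,0,0,0.2,0,0,0.002,0,0,0,0.2,0,0,0.002,0,0,0,0.2,0,0,0.002,0,0,0,0.2,0,0,0.002,0,0,0,0.2,0,0,0.002,0,0,0,0.2,0,0,0.002,0,0,0,0.2]'
```

```text
clock: 29.67
eef_pos: [0.5509, 0.1605, 0.0463]
tool_rot: [0.065, 0.998, 0.0, 0.0]
ft_force: [-3.5, -0.9, 5.5]
grip_width: 0.0396
grasp_force: 61.7
```

```bash
python3 -m pendant '[0,0,0,0,0,0,0.5,0,0,0,0,0,0,0.6,0,0,0,0,0,0,0.7,0,0,0,0,0,0,0.8,0,0,0,0,0,0,0.8,0,0,-0.03,0,0,0,0.8,0,0,-0.08,0,0,0,0.8,0,0,-0.14,0,0,0,0.8,0,0,-0.21,0,0,0,0.8,0,0,-0.28,0,0,0,0.8]'
python3 - <<'E'
from h import *
c=wrist("w9")
C=lambda x,y,z:dock([x,y,z],-7.5,(.5502,.161))
g=gold(c,(200,60,360,330),.055)
for r in g:print(r)
i=np.degrees(7.5*0)
for r in g:
    d=(r[2]-[.5502,.161,.055])[:2];a=np.radians(-7.5);print("cradle frame mm",1e3*np.array([d@[np.cos(a),np.sin(a)],d@[-np.sin(a),np.cos(a)]]).round(4))
from workcell import bot
t=bot.camera("top");np.savez("top9.npz",**t)
a=cv2.cvtColor(np.load("top0.npz")["pixels"],cv2.COLOR_RGB2GRAY);b=cv2.cvtColor(t["pixels"],cv2.COLOR_RGB2GRAY)
m=(cv2.absdiff(a,b)>40).astype(np.uint8);n,l,s,ct=cv2.connectedComponentsWithStats(m)
for k in range(1,n):
    if s[k,4]>15:print(s[k],ct[k].round())
E
```

```text
clock: 30.5
eef_pos: [0.5504, 0.1603, 0.1868]
tool_rot: [0.065, 0.998, -0.0, -0.001]
ft_force: [1.0, 1.0, -0.5]
grip_width: 0.0679
grasp_force: 0.0
(np.int32(93), [278.6, 184.5], array([0.53181101, 0.16343428, 0.055     ]))
(np.int32(98), [278.6, 232.9], array([0.57048538, 0.15839195, 0.055     ]))
cradle frame mm [-18.5   0. ]
cradle frame mm [20.5  0.1]
[160 142  30  70 592] [174. 177.]
[319 150  16  66 418] [326. 184.]
[117 157  11  18  79] [121. 165.]
[333 178   4  12  16] [335. 183.]
[117 183   6  12  29] [119. 189.]
[185 187  15  24 147] [192. 199.]
[203 190   7  12  46] [207. 196.]
[166 196   6  14  24] [169. 203.]
[311 206   9   7  39] [315. 209.]
[301 210   7   5  28] [304. 212.]
[119 217   4   9  16] [120. 221.]
[176 233   5   8  27] [178. 237.]
[121 235  17  29 288] [129. 248.]
[191 243   7  14  39] [194. 250.]
[196 258   7  16  38] [199. 265.]
[201 273  13  48 187] [208. 295.]
[151 289  41  11 108] [167. 293.]
[198 333  25  20 136] [215. 345.]
[220 351  15  35 225] [227. 368.]
[ 454  366   81   54 2484] [499. 393.]
[164 369   6   6  21] [166. 372.]
[ 211  380   91   40 1163] [242. 401.]
[163 386  26   8 103] [177. 389.]
[154 398   9   6  30] [158. 401.]
[535 400  19   6  62] [544. 402.]
[173 407  21  10  90] [182. 412.]
[246 406   7  14  45] [248. 414.]
[528 410   9   6  19] [532. 412.]
[151 414  11   6  31] [155. 417.]
```

```bash
python3 -c "
from workcell import bot
print(bot.job_done())"
```

```text
the job is handed in; nothing more can be done
None
```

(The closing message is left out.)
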